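Snap a label clip onto the display rail and run it up to the stop

TASK

Pick up the grey plastic spring clip by its upright plate and press it, jaws down, onto the open middle of the steel tube until both arms snap round it and it sits fully home. Then slide it along the tube towards the large collar (not the slim sleeve) until you feel it butt up against the two stop pins that stick out of the collar, pressing gently throughout, and leave it there with its plate upright. Leave the other things on the table where they are.

Things in the scene. Friction and masses are not known exactly. Their poses are not given: they have to be found in the camera images.
- clip: grey plastic spring clip, 84 g, jaws down. 44 mm long along y (its bore), 41 mm wide in x, 90 mm tall; origin at the centre of its underside, z up. Plate on top to hold it by: 12 mm thick in x, 40 mm long in y, 41 to 90 mm above the underside. Below, two sprung arms, one each side in x, grip a 28 mm tube; mouth 21 mm between the lips, 34 mm at the flared foot. A half turn makes no difference.
- clip_bore (a point): centre of the clip's bore, 18.5 mm above its underside, 50 mm under clip_plate. Pressed down centred, the lips touch the tube with this point 19.5 mm over the tube's axis; resistance rises to a peak, drops as the arms snap past the widest point, then the crown lands hard on the tube with this point on the tube's axis. Slick on steel (friction about 0.2).
- clip_plate (a point): point in the middle of the clip's plate, 68.5 mm above the underside: a good place to hold it from above
- rail: display rail fixed to the table, rigid: a bare 28 mm steel tube along y, 420 mm long, axis 55 mm above the table, in two grey end brackets (22 mm thick, 46 mm wide, up to 72 mm high, 185 mm either side of the middle) on a plywood board 90 x 420 x 12 mm. Origin: middle of the board's underside; z up.
- rail_axis (a point): middle of the tube on its axis, 55 mm above the table; y along the tube. With the clip butted on the stop pins, clip_bore is on this axis 36 to 68 mm from the collar's centre, on the side of the rail's middle.
- collar: large collar fixed on the tube: a dark steel disc 42 mm across, 12 mm thick, 95 to 125 mm from the rail's middle on either side. Origin at its centre on the tube's axis, y along the tube. Two 6 mm steel stop pins, 60 mm long, run through it low on both sides of the tube; they stick out 8 to 40 mm towards the middle, a setting that differs each time and is not reported. They do not shift.
- sleeve: slim dark steel sleeve fixed on the tube, 95 to 125 mm from the middle on the other side, 33 mm across and 12 mm long; origin at its centre on the tube's axis. Not the stop.
- tape_masking: loose roll of masking tape lying on the table, 100 mm across, 25 mm high, a bystander; origin under its centre
- tape_clear: loose thick roll of packing tape, 93 mm across, 48 mm high, a bystander; origin under its centre
- stapler: loose stapler, 148 mm long, 52 mm high, a bystander; origin under its centre
- remote: loose black remote control, 173 mm long, 19 mm high, a bystander; origin under its centre
- candle_jar: loose candle in a glass jar, 76 mm across, 90 mm high, a bystander; origin under its centre
- mug_tea: loose mug, 95 mm high, a bystander; origin under its centre
- clip_saddle: the seat under the clip's crown, two pads 34 mm apart along the bore that land on top of the tube when the clip is home; origin between them, 32.5 mm above the clip's underside. The arms alone draw it onto the tube with about 2 N. Pushing the clip on takes about 8 N at the peak, sliding it along about 1 N.
Things that resemble listed ones, but are neither listed nor needed, are in the scene too. What is meant by the clip is not green or turquoise, and is the smaller of those in its own colour.

How it is judged:
On the way, in this order (a step that is already met when the one before it is completed fails the run):
1. the clip is snapped fully home on the tube, clear of the stop pins (z of clip_bore in the frame of rail_axis between -0.002 and 0.002 m and x of clip_bore in the frame of rail_axis between -0.002 and 0.002 m and angle between the y axis of clip and the y axis of rail, either way round below 0.1 rad and distance between clip_bore and stop_pins_middle between 0.057 and 0.2 m), for 0.2 s.
2. the clip is slid along the tube and pressed up against the stop pins in the collar (at least 2 N) (z of clip_bore in the frame of rail_axis below 0.003 m and distance between clip_bore and stop_pins_middle below 0.054 m and contact force between clip and collar above 2 N), for 0.1 s.
At the end, for the whole second after the job is handed in: the clip is released and at rest, fully home on the tube (bore within 2 mm of the tube's axis), within 2 mm of touching the stop pins of the large collar, its plate within 0.2 rad of upright (z of clip_bore in the frame of rail_axis between -0.002 and 0.002 m and x of clip_bore in the frame of rail_axis between -0.002 and 0.002 m and distance between clip_bore and stop_pins_middle below 0.054 m and angle between clip's own z axis and vertical below 0.2 rad and linear speed of clip below 0.01 m/s).
It fails at once if the clip is forced askew or off centre: its jaws and seat bear on the tube with more than 45 N in all (contact force between clip and rail above 45 N).
It fails at once if the clip's seat is pressed down on the tube with more than 20 N (contact force between clip_saddle and rail above 20 N).
It fails at once if the clip is rammed against the collar's stop pins with more than 12 N (contact force between clip and collar above 12 N).
It fails at once if the arm or fingers push on the rail (contact force between any of the fingers, the arm and rail above 8 N).
It fails at once if a bystander is moved more than 25 mm (distance of any of tape_masking, tape_clear, stapler, remote, candle_jar, mug_tea from where it was at the start of the episode above 0.025 m).
It also fails if it takes over 72 s, if anything falls off the work surface, if the arm or the gripper's body presses on something with over 40 N, if the wrist force passes 120 N, or if a joint passes its speed limit or range.

ROBOT

A 6-joint arm with a two-finger parallel gripper is mounted at the origin on a cart in front of the work surface, level with it; the furniture and walls round the work are solid. World frame = base frame: x ahead of the robot, y to its left, z up, the work surface at z = 0. Lengths are in m, angles in rad, forces in N, time in s.
With the tool pointing down it reaches from about 0.325 to 0.85 m from the base axis. Payload 15.5 kg.
Tool frame: the origin (TCP) lies midway between the tips of the shut fingers; the grasp point (between the pads) lies 19 mm behind it; z points along the fingers, y is the line along which they close (so a half turn about z gives the same grasp; the last joint's range is limited). The gripper opens to 91 mm and grips with 3 to 60 N. Pads are 32 mm wide; open, the fingers measure 118 mm over their backs; the gripper's body (76 mm by 178 mm) begins 60 mm behind the grasp point.
Start: joints at [1.046, 0.494, 1.345, -0, 1.302, -0.096], TCP at [0.26, 0.568, 0.214] pointing down, gripper open.
Joint ranges: [-2.91, 2.91], [-0.82, 2.16], [0.22, 2.67], [-1.22, 4.37], [0.12, 2.79], [-3.08, 3.08]. Speed limits (rad/s): [1.89, 1.89, 2.57, 3.01, 3.01, 3.01].

INTERFACE

Orientations are given as a unit quaternion [w, x, y, z].
In Python, from cell import arm gives the robot as it stands.
- The arm moves only by the tool step_arm, never from a script. Its argument "steps" is a list of rows, each an object with "dp": the shift along the world's x, y, z in units of 30 mm (1.0 is 30 mm), a list of three; "twist": the turn about the world's z in units of 8 degrees (1.0 is 8 degrees). A call has 1 to 8 rows; each row shifts and turns the commanded pose from where the row before left it; what a row does not reach is not made up. A row lasts 1/8 s, in which the tool goes at most 62.5 mm and 10.7 degrees, less where a joint would pass 70% of its speed; a pose out of reach is approached as far as the arm can. A call is refused whole if a number of a shift passes 1 or a number of a turn 1, either way. A call with a gripper value outside its range is refused whole. "hand" is the opening, from 0 (shut) to 1 (fully open), set as the call begins (left out, the last holds). The fingers move at their own pace and stop on an object; "squeeze" is the grip in N (left out, the last holds). Time passes only in rows, so rows that do not move let the fingers close. It gives the time, the measured TCP pose, the force, the opening and the grip force at its end, in the units of the state.
- arm.state(): the state, without advancing time (a new reading comes with each control period).
- arm.grab_frame(name): name is "scene" or "top" or "wrist"; returns the picture (420x560x3 uint8, blue, green, red); there is no depth.
- arm.calibration(name): a dict with "K" (3x3 intrinsics, pixels), "view" (4x4, takes a point from world to camera coordinates). Camera axes: x right, y down, z forward; pixel columns grow to the right and rows downward; lengths in m; the calibration is good to about 2 mm. A picture is of the moment at which its call begins: read the wrist's pose just before it. calibration takes no time and is no camera call; for the wrist camera it gives the pose at the moment of the call.
- arm.finish_job(): hands the job in; it is judged then, once.
Trained networks look in the newest picture that a camera, given by its name, has taken for a name from the list of things; names that differ only in an ending like _2 or _b are one class to them, and where a whole thing is asked for, a point or a joint stands for the part that bears it (a point fixed in the world has none). Each returns a list of dicts, best first, with "confidence" (0 to 1); they miss things now and then, are a little off and sometimes report something else, mostly with a low value. They report only what shows in the picture. A call takes as long as a camera call. They do not tell look-alikes from the thing itself.
- arm.look_for(query, camera): "point" ([x, y, z] in m, in the coordinates of the camera as it stood for that picture, good to about 4 mm: the middle of the surface that is visible of it).
- arm.mark_of(query, camera): "point" ([x, y, z] in m, in the coordinates of the camera as it stood for that picture, good to about 4 mm: a listed point, or the origin of a listed thing).
The state is a dict: "t": time; "joints": joint angles; "qd": joint speeds; "effort": joint torques, N m; "tool_pos": TCP position; "orientation": TCP orientation; "force": force on the tool from outside, world axes, zero at the start; "ft_torque": the same for the moment, N m; "width": finger opening in m; "grasp_force": force on a finger pad.
Only numpy, scipy, OpenCV 4.12 (cv2) and the standard library are available. Lean on these libraries where they do the work, as an engineer would, in place of code of your own. Each camera call takes 0.05 s, during which the arm holds its last target. There are 200 camera calls.

## Working session

There is one attempt and no reset: what is moved stays moved. The work goes in short steps, Python scripts to look and compute and a tool call to move; the robot and the scene stay as the last step left them, time stands still between calls to the robot, and variables do not carry over. Pictures are saved under pics/ and viewed, at most 10 in all, crops included, and the job is handed in when it is done.

Besides the shell and the picture viewer there is one more tool, called after "Emit:" in YAML: its name, and indented under it one key for each argument. step_arm: Moves the arm, as the interface text tells. Its arguments: {"type":"object","properties":{"steps":{"type":"array"},"hand":{"type":"number"},"squeeze":{"type":"number"}},"required":["steps"]}

```bash
mkdir -p pics
cat > h.py <<'E'
from cell import arm
import numpy as np, cv2
def W(cam,p,cal=None):
    V=np.array((cal or arm.calibration(cam))["view"]); return (np.linalg.inv(V)@np.r_[p,1])[:3]
def P(cam,p,cal=None):
    c=cal or arm.calibration(cam); q=np.array(c["view"])@np.r_[p,1]; u=np.array(c["K"])@q[:3]; return u[:2]/u[2]
def find(cam,names,f="mark_of",n=4):
    cal=arm.calibration(cam)
    for q in names:
        for d in getattr(arm,f)(q,cam)[:n]:
            w=W(cam,d["point"],cal); print(cam,q,round(d["confidence"],2),w.round(4),P(cam,w,cal).round())
E
python3 - <<'E'
from h import *
a=arm.grab_frame("scene");b=arm.grab_frame("top")
cv2.imwrite("pics/s.png",a);cv2.imwrite("pics/t.png",b)
find("top",["clip_bore","clip_plate","rail_axis","collar","sleeve"])
find("scene",["clip_bore","clip_plate","rail_axis","collar","sleeve"])
print(arm.state()["t"],arm.state()["tool_pos"],arm.state()["orientation"])
E
```

```text
top clip_bore 0.79 [ 0.739  -0.1802  0.0175] [318. 147.]
top clip_bore 0.75 [0.4838 0.3521 0.0257] [121. 235.]
top clip_bore 0.65 [ 0.5962 -0.0251  0.0591] [261. 195.]
top clip_bore 0.59 [ 0.3937 -0.0875  0.0237] [283. 272.]
top clip_plate 0.66 [0.4823 0.3484 0.0868] [115. 235.]
top clip_plate 0.61 [0.5259 0.2487 0.068 ] [156. 219.]
top clip_plate 0.61 [ 0.7377 -0.1764  0.0678] [319. 143.]
top clip_plate 0.58 [ 0.3915 -0.0875  0.0992] [283. 274.]
top rail_axis 0.65 [ 0.5677 -0.1415  0.0575] [304. 207.]
top rail_axis 0.65 [3.785e-01 1.421e-01 2.000e-04] [199. 275.]
top collar 0.61 [ 0.5987 -0.0236  0.0591] [260. 194.]
top sleeve 0.46 [ 0.539  -0.2496  0.0547] [345. 218.]
top sleeve 0.35 [ 0.3806  0.1416 -0.    ] [199. 275.]
scene clip_bore 0.8 [0.5285 0.2509 0.015 ] [208. 179.]
scene clip_bore 0.67 [ 0.7401 -0.1738  0.0164] [364. 209.]
scene clip_bore 0.61 [0.4777 0.3507 0.0279] [174. 169.]
scene clip_plate 0.96 [ 0.3918 -0.0862  0.1004] [247. 241.]
scene clip_plate 0.91 [ 0.7444 -0.1761  0.0625] [368. 196.]
scene clip_plate 0.8 [0.4838 0.3484 0.0875] [172. 152.]
scene clip_plate 0.75 [0.5247 0.2515 0.0698] [204. 165.]
scene rail_axis 0.6 [ 0.5697 -0.1416  0.0531] [315. 226.]
scene collar 0.53 [ 5.684e-01 -1.422e-01 -5.000e-04] [314. 241.]
scene collar 0.43 [ 0.5992 -0.0237  0.0556] [289. 199.]
scene sleeve 0.62 [ 0.535  -0.2528  0.0545] [341. 257.]
0.6 [0.26043568 0.56816818 0.21392204] [1.23543769e-05 2.13233080e-01 9.77001358e-01 8.55714232e-06]
```

View pics/s.png

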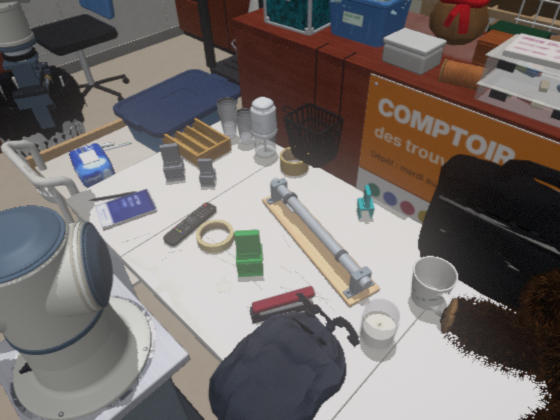

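View pics/t.png

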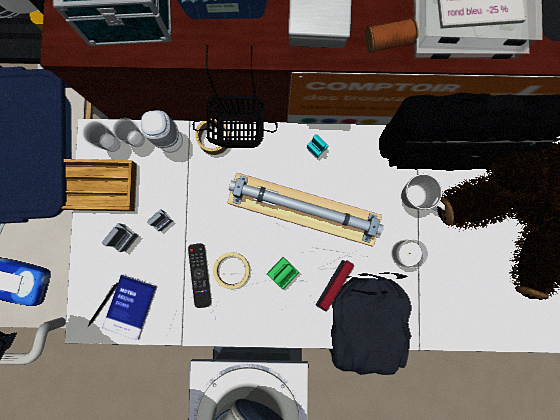

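The pictures show four clips. In the scene view these are grey large (172,160), grey small (206,172), green (248,255) and turquoise (366,205). The grey small one at world (0.526, 0.250) fits, because it is the smaller of the two grey ones. The rail runs between (278,190) and (360,280). I'll confirm the clip and the collar in one enlarged picture.

Run:
```python
from h import *
a=cv2.imread("pics/s.png");b=cv2.imread("pics/t.png")
R=lambda im,w,h:cv2.resize(im,(w,h),interpolation=cv2.INTER_CUBIC)
top=np.hstack([R(a[130:200,150:230],343,300),R(b[200:265,95:185],415,300)])
bot=R(b[165:250,220:390],758,300)[:, :758]
cv2.imwrite("pics/c1.png",np.vstack([top,bot]))
```

```text
(no output)
```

View pics/c1.png

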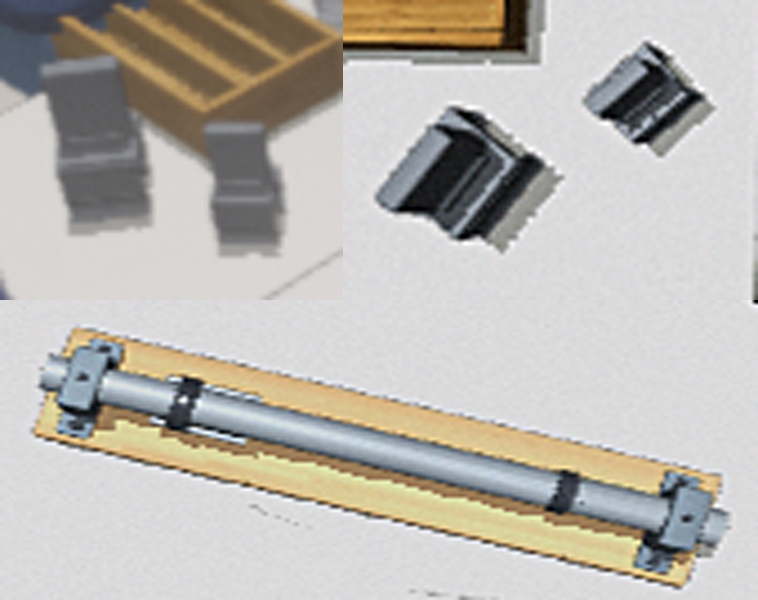

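The crop confirms the small grey clip at top-view pixel (160,220). The large collar, with bright pins on either side of the tube, is at top (262,194). The slim sleeve is at (347,218). I'll move the wrist camera over the clip.

Emit:
step_arm:
  steps:
    - {"dp": [0.8,-1,0.4],"twist": -0.35}
    - {"dp": [0.8,-1,0.4],"twist": -0.35}
    - {"dp": [0.8,-1,0.4],"twist": -0.35}
    - {"dp": [0.8,-1,0.2],"twist": -0.35}
    - {"dp": [0.8,-1,0],"twist": -0.35}
    - {"dp": [0.8,-1,0],"twist": -0.35}
    - {"dp": [0.8,-1,0],"twist": -0.35}
    - {"dp": [0.8,-1,0],"twist": -0.35}
  hand: 1

```text
t: 1.6
tool_pos: [0.4531, 0.3271, 0.256]
orientation: [0.0, 0.4, 0.917, 0.0]
force: [-0.0, 0.6, 0.2]
width: 0.091
grasp_force: 0.0
```

Emit:
step_arm:
  steps:
    - {"dp": [0.6,-0.9,0]}
    - {"dp": [0.6,-0.9,0]}
    - {"dp": [0.5,-0.8,0]}
    - {"dp": [0,0,0]}
    - {"dp": [0,0,0]}

```text
validation failed for argument at $.st...
```

Run:
```python
from h import *
s=arm.state();print(s["t"],s["tool_pos"],s["orientation"],s["force"])
c=arm.calibration("wrist")
cv2.imwrite("pics/w1.png",arm.grab_frame("wrist"))
print(W("wrist",[0,0,0],c), W("wrist",[0,0,1],c)-W("wrist",[0,0,0],c), P("wrist",[.526,.25,.09],c))
find("wrist",["clip_bore","clip_plate","clip"])
```

```text
1.6 [0.4531361  0.32712083 0.25603748] [6.43574414e-05 3.99692913e-01 9.16649094e-01 9.55205844e-05] [-0.03399921  0.60443922  0.20012813]
[0.4065781  0.37656682 0.42768697] [ 0.16187511 -0.17617067 -0.97095847] [279.91384106 284.78142615]
wrist clip_bore 0.97 [0.4785 0.3488 0.0209] [305. 182.]
wrist clip_bore 0.7 [0.5257 0.2463 0.0222] [278. 260.]
wrist clip_plate 0.66 [0.4778 0.3485 0.0906] [310. 192.]
wrist clip 0.9 [ 0.5339  0.247  -0.001 ] [283. 257.]
wrist clip 0.57 [0.4788 0.3489 0.0027] [304. 180.]
```

View pics/w1.png

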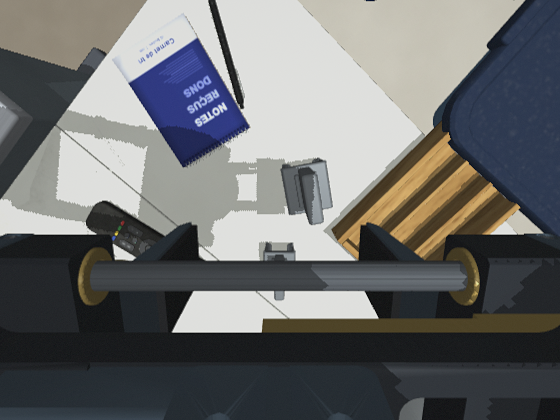

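The wrist view shows the large grey clip at (305,190) and the small one at (279,265), partly behind the gripper and already about aligned with the fingers. I'll shift so it comes clear.

Emit:
step_arm:
  steps:
    - {"dp": [0.6,-1,0],"twist": 0}
    - {"dp": [0.6,-1,0],"twist": 0}
    - {"dp": [0.4,-1,0],"twist": 0}
    - {"dp": [0,-0.4,0],"twist": 0}
    - {"dp": [0,0,0],"twist": 0}

```text
t: 2.42
tool_pos: [0.4998, 0.2265, 0.256]
orientation: [-0.0, 0.399, 0.917, 0.0]
force: [-0.7, -0.4, -0.2]
width: 0.0913
grasp_force: 0.0
```

Run:
```python
from h import *
s=arm.state();print(s["t"],s["tool_pos"],s["orientation"],s["force"])
c=arm.calibration("wrist")
im=arm.grab_frame("wrist");cv2.imwrite("pics/w2.png",im)
find("wrist",["clip_bore","clip_plate","clip"])
u,v=P("wrist",[.526,.25,.05],c).astype(int);print(u,v)
x0,y0=max(u-80,0),max(v-60,0)
cv2.imwrite("pics/w2c.png",cv2.resize(im[y0:y0+120,x0:x0+160],None,fx=5,fy=5,interpolation=cv2.INTER_CUBIC));print(x0,y0)
```

```text
2.425 [0.49983155 0.22651576 0.25597439] [-1.92610983e-04  3.98984818e-01  9.16957510e-01  5.77985326e-05] [-0.73449949 -0.38678309 -0.16702677]
wrist clip_bore 0.84 [0.5227 0.247  0.0196] [303. 185.]
wrist clip_bore 0.55 [0.4771 0.3533 0.023 ] [337.  96.]
wrist clip_plate 0.84 [0.4732 0.3538 0.0923] [347.  86.]
wrist clip_plate 0.79 [0.5247 0.2506 0.0668] [309. 191.]
wrist clip 0.8 [ 0.4771  0.3537 -0.0005] [334.  98.]
wrist clip 0.56 [ 0.5307  0.2522 -0.0017] [308. 184.]
308 189
228 129
```

View pics/w2c.png

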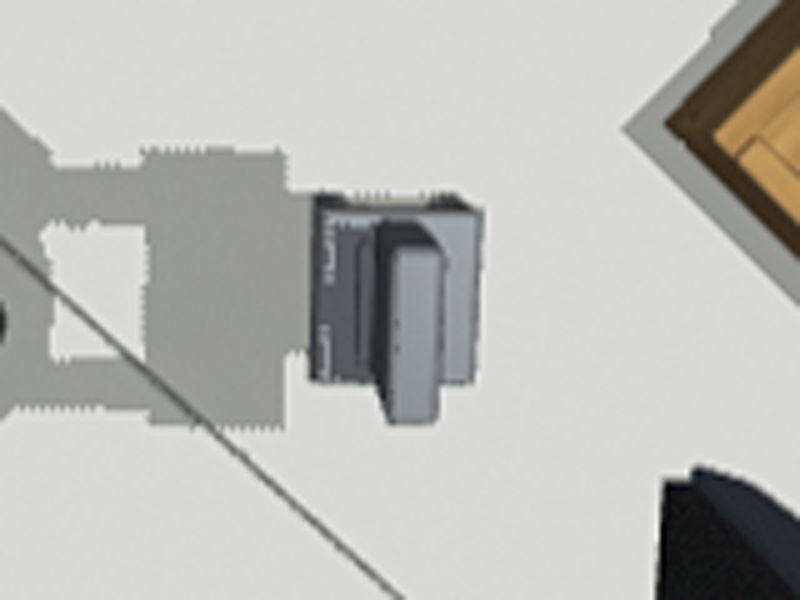

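The crop shows the small grey clip upright, with the plate's top face from crop (396,246)-(441,248) to (391,424)-(438,422). I'll ray-cast those corners at z=0.09.

```bash
cat >> h.py <<'E'
def ray(cam,uv,z,cal=None):
    c=cal or arm.calibration(cam); V=np.linalg.inv(np.array(c["view"])); d=V[:3,:3]@np.linalg.inv(np.array(c["K"]))@np.r_[uv,1]; o=V[:3,3]
    return o+d*(z-o[2])/d[2]
E
python3 - <<'E'
from h import *
c=arm.calibration("wrist")
q=[ray("wrist",np.array(p)/5+[228-.4,129-.4],.09,c) for p in [(396,246),(441,248),(391,424),(438,422)]]
q=np.array(q);print(q.round(4));m=q.mean(0);print("mid",m)
d=(q[0]+q[1]-q[2]-q[3])/2;print("len",np.linalg.norm(d),"ang",np.degrees(np.arctan2(d[1],d[0])))
w=(q[1]+q[3]-q[0]-q[2])/2;print("wid",np.linalg.norm(w),np.degrees(np.arctan2(w[1],w[0])))
n=arm.state()["orientation"];print("tool y ang",np.degrees(np.arctan2(2*n[2]**2-1,2*n[1]*n[2])))
print((m-arm.state()["tool_pos"])/.03)
E
```

```text
[[0.5086 0.2611 0.09  ]
 [0.5159 0.2674 0.09  ]
 [0.5352 0.2322 0.09  ]
 [0.5424 0.2396 0.09  ]]
mid [0.52554221 0.25007923 0.09      ]
len 0.038823940832960036 ang 133.1711075462018
wid 0.009955584215522199 43.134849647301806
tool y ang 43.040687360106006
[ 0.84998456  0.76392148 -5.5322068 ]
```

Emit:
step_arm:
  steps:
    - {"dp": [0.43,0.39,-0.5],"twist": 0}
    - {"dp": [0.43,0.39,-0.8],"twist": 0}
    - {"dp": [0,0,-1],"twist": 0}
    - {"dp": [0,0,-1],"twist": 0}
    - {"dp": [0,0,-1],"twist": 0}
    - {"dp": [0,0,-1],"twist": 0}
    - {"dp": [0,0,-0.9],"twist": 0}
    - {"dp": [0,0,-0.6],"twist": 0}

```text
t: 3.62
tool_pos: [0.5256, 0.2502, 0.0506]
orientation: [-0.0, 0.399, 0.917, -0.0]
force: [0.2, 0.1, 1.1]
width: 0.091
grasp_force: 0.0
```

Emit:
step_arm:
  steps:
    - {"dp": [0,0,0],"twist": 0}
    - {"dp": [0,0,0],"twist": 0}
    - {"dp": [0,0,0],"twist": 0}
    - {"dp": [0,0,0],"twist": 0}
    - {"dp": [0,0,0],"twist": 0}
    - {"dp": [0,0,0],"twist": 0}
  hand: 0
  squeeze: 35

```text
t: 4.38
tool_pos: [0.5263, 0.2496, 0.052]
orientation: [0.0, 0.399, 0.917, 0.0]
force: [-0.0, -0.2, 0.5]
width: 0.0342
grasp_force: 0.0
```

Emit:
step_arm:
  steps:
    - {"dp": [0,0,0],"twist": 0}
    - {"dp": [0,0,0],"twist": 0}
    - {"dp": [0,0,0],"twist": 0}
    - {"dp": [0,0,0],"twist": 0}
    - {"dp": [0,0,0],"twist": 0}

```text
t: 5.0
tool_pos: [0.5262, 0.2495, 0.0519]
orientation: [-0.0, 0.399, 0.917, -0.0]
force: [-0.7, 0.2, -0.7]
width: 0.0121
grasp_force: 35.0
```

Emit:
step_arm:
  steps:
    - {"dp": [0,0,0.4],"twist": 0}
    - {"dp": [0,0,0.8],"twist": 0}
    - {"dp": [0,0,1],"twist": 0}
    - {"dp": [0,0,1],"twist": 0}
    - {"dp": [0,0,1],"twist": 0}
    - {"dp": [0,0,1],"twist": 0}
    - {"dp": [0,0,0.8],"twist": 0}

```text
t: 5.88
tool_pos: [0.5262, 0.2496, 0.2341]
orientation: [0.0, 0.399, 0.917, 0.0]
force: [-0.3, 1.2, -0.4]
width: 0.0119
grasp_force: 35.0
```

Emit:
step_arm:
  steps:
    - {"dp": [0.1,-0.9,0],"twist": -0.5}
    - {"dp": [0.1,-1,0],"twist": -0.6}
    - {"dp": [0.1,-1,0],"twist": -0.6}
    - {"dp": [0.1,-1,0],"twist": -0.6}
    - {"dp": [0.1,-1,0],"twist": -0.6}
    - {"dp": [0.1,-1,0],"twist": -0.6}
    - {"dp": [0.1,-1,0],"twist": -0.6}
    - {"dp": [0.1,-1,0],"twist": -0.6}

```text
t: 6.88
tool_pos: [0.5502, 0.0116, 0.2328]
orientation: [0.0, 0.674, 0.739, 0.0]
force: [-0.2, -1.0, -0.5]
width: 0.0116
grasp_force: 35.0
```

Emit:
step_arm:
  steps:
    - {"dp": [0.1,-1,0],"twist": -0.6}
    - {"dp": [0.1,-1,0],"twist": -0.6}
    - {"dp": [0.1,-1,0],"twist": -0.6}
    - {"dp": [0.1,-1,0],"twist": -0.5}
    - {"dp": [0.1,-1,0],"twist": -0.3}
    - {"dp": [0.1,0,0],"twist": 0}
    - {"dp": [0,0,0],"twist": 0}

```text
t: 7.75
tool_pos: [0.5682, -0.137, 0.2323]
orientation: [-0.0, 0.795, 0.606, 0.0]
force: [-0.6, 0.6, -0.6]
width: 0.0119
grasp_force: 35.0
```

Run:
```python
from h import *
s=arm.state();print(s["t"],s["tool_pos"],s["orientation"],s["force"])
n=s["orientation"];print("tool y ang",np.degrees(np.arctan2(2*n[2]**2-1,2*n[1]*n[2])))
im=arm.grab_frame("wrist");cv2.imwrite("pics/w3.png",im)
find("wrist",["collar","rail_axis","sleeve","clip_bore"],n=2)
```

```text
7.75 [ 0.56820449 -0.13697078  0.23230875] [-4.28304644e-05  7.95485933e-01  6.05972032e-01  1.60011816e-04] [-0.56960551  0.56701444 -0.64972596]
tool y ang -15.402358294279678
wrist collar 0.79 [ 0.5972 -0.0248  0.0579] [278.  81.]
wrist collar 0.44 [ 0.5695 -0.1341  0.2501] [282. 258.]
wrist rail_axis 0.76 [ 0.5648 -0.1402  0.0509] [278. 195.]
wrist clip_bore 0.82 [ 0.3899 -0.0887  0.0265] [126. 188.]
wrist clip_bore 0.8 [ 0.5639 -0.1372  0.2001] [274. 235.]
```

View pics/w3.png

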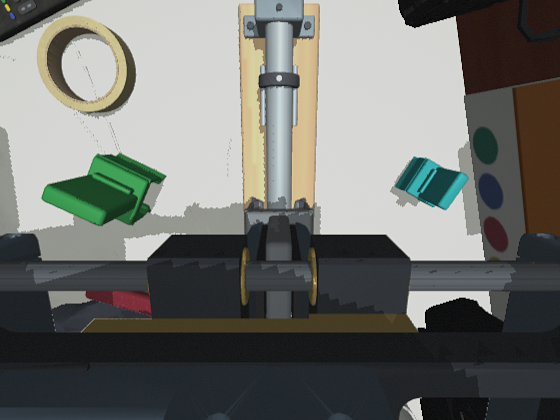

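The wrist view shows the collar at (278,80) with pins reaching down to about row 125. The tube runs down columns 266–293, and the clip is held over it at (278,250). I'll measure the tube edges.

Run:
```python
from h import *
im=cv2.imread("pics/w3.png");S=cv2.cvtColor(im,cv2.COLOR_BGR2HSV)[...,1].astype(float)
c=arm.calibration("wrist")
for r in (90,120,150,180): print(r,S[r,255:303].astype(int).tolist())
L=[];Rr=[];ys=[]
for r in range(135,200):
    s=S[r-1:r+2].mean(0); th=50
    def edge(rng):
        for k in rng:
            a,b=s[k],s[k+rng.step]
            if a<th<=b: return k+rng.step*(th-a)/(b-a)
    l=edge(range(279,245,-1));R=edge(range(279,312,1))
    if l and R: L.append(l);Rr.append(R);ys.append(r)
ys=np.array(ys);pl=np.polyfit(ys,L,1);pr=np.polyfit(ys,Rr,1);print(pl,pr,np.std(L-np.polyval(pl,ys)),np.std(Rr-np.polyval(pr,ys)),len(ys))
q=[]
for r in (70,140,195):
    a=ray("wrist",(np.polyval(pl,r),r),.055,c);b=ray("wrist",(np.polyval(pr,r),r),.055,c);m=(a+b)/2;print(r,m,np.linalg.norm(b-a));q.append(m)
d=q[1]-q[2];ang=np.degrees(np.arctan2(d[1],d[0]));print("rail dir",ang)
d/=np.linalg.norm(d);n=np.array([d[1],-d[0],0])
t=arm.state()["tool_pos"];print("tcp lateral off rail (along +n) mm",1e3*(t-q[2])@n,n, "cam lateral",1e3*(W("wrist",[0,0,0],c)-q[2])@n)
col=ray("wrist",(278.5,78),.06,c);print("collar",col,"tcp->collar along",(col-t)@d)
# board edges for check & pin tips
for p in [(264,124),(294,124)]:
    x=ray("wrist",p,.045,c);print("pin tip",x,"from tcp along",(x-t)@d,"lat",(x-q[2])@n)
```

```text
90 [66, 69, 79, 88, 88, 49, 28, 21, 16, 25, 23, 18, 19, 22, 21, 20, 22, 21, 20, 21, 20, 24, 24, 22, 13, 15, 23, 21, 23, 23, 23, 24, 21, 21, 22, 22, 20, 22, 21, 23, 25, 26, 33, 86, 83, 82, 81, 82]
120 [66, 68, 68, 70, 90, 76, 31, 19, 10, 24, 22, 24, 20, 21, 21, 22, 22, 21, 22, 21, 22, 24, 23, 18, 14, 17, 24, 22, 23, 20, 22, 21, 22, 23, 21, 23, 21, 19, 18, 12, 26, 16, 78, 83, 83, 82, 81, 81]
150 [65, 66, 68, 69, 67, 66, 63, 61, 74, 88, 86, 40, 27, 21, 22, 23, 23, 23, 22, 22, 23, 23, 22, 19, 15, 18, 22, 22, 22, 22, 24, 23, 20, 22, 24, 28, 10, 79, 84, 87, 85, 83, 84, 82, 79, 82, 80, 80]
180 [76, 74, 72, 70, 68, 65, 60, 60, 62, 91, 88, 63, 30, 26, 21, 22, 23, 23, 21, 22, 22, 24, 24, 24, 23, 22, 21, 22, 20, 21, 22, 22, 21, 21, 23, 21, 49, 84, 84, 85, 83, 82, 82, 82, 80, 81, 79, 81]
[1.85376840e-02 2.62894869e+02] [-1.32745339e-02  2.93511094e+02] 0.1396460241389823 0.06452567703857341 65
70 [ 0.600399   -0.01442063  0.055     ] 0.02893088526459471
140 [ 0.5821138  -0.08173204  0.055     ] 0.02804331473911993
195 [ 0.56636078 -0.13972199  0.055     ] 0.027278660863479146
rail dir 74.80230457672134
tcp lateral off rail (along +n) mm 0.942075022312653 [ 0.96502704 -0.26215036  0.        ] cam lateral 0.3666137875688453
collar [ 0.59830213 -0.02251685  0.06      ] tcp->collar along 0.11815305155553964
pin tip [ 0.57122693 -0.06137213  0.045     ] from tcp along 0.0735588859328373 lat -0.015843482726584774
pin tip [ 0.60275019 -0.07003315  0.045     ] from tcp along 0.07346460061115602 lat 0.016847810137027623
```

Emit:
step_arm:
  steps:
    - {"dp": [-0.03,0.01,-0.6],"twist": 0.03}
    - {"dp": [0,0,-0.9],"twist": 0}
    - {"dp": [0,0,-0.9],"twist": 0}
    - {"dp": [0,0,-0.7],"twist": 0}
    - {"dp": [0,0,-0.4],"twist": 0}
    - {"dp": [0,0,0],"twist": 0}
    - {"dp": [0,0,0],"twist": 0}

```text
t: 8.88
tool_pos: [0.5678, -0.1372, 0.1277]
orientation: [0.0, 0.794, 0.608, 0.0]
force: [-0.8, 0.6, -0.1]
width: 0.0118
grasp_force: 35.0
```

Run:
```python
from h import *
s=arm.state();print(s["t"],s["tool_pos"],s["force"],s["ft_torque"])
n=s["orientation"];print("tool y ang",np.degrees(np.arctan2(2*n[2]**2-1,2*n[1]*n[2])))
im=arm.grab_frame("wrist");cv2.imwrite("pics/w4.png",im)
cv2.imwrite("pics/w4c.png",cv2.resize(im[120:320,200:360],None,fx=3,fy=3,interpolation=cv2.INTER_CUBIC))
S=cv2.cvtColor(im,cv2.COLOR_BGR2HSV)[...,1].astype(int)
for r in (100,150,170): print(r,S[r,250:308].tolist())
```

```text
8.875 [ 0.56780526 -0.13720652  0.12770633] [-0.83912172  0.57382882 -0.07123366] [-0.09315592  0.03069924  0.00617675]
tool y ang -15.178494391399456
100 [71, 69, 70, 63, 27, 25, 22, 13, 24, 21, 23, 26, 20, 21, 24, 25, 22, 23, 22, 22, 24, 24, 22, 23, 23, 24, 22, 20, 22, 22, 21, 24, 23, 21, 22, 21, 21, 22, 21, 22, 21, 20, 23, 21, 24, 21, 24, 21, 22, 24, 23, 21, 14, 22, 23, 11, 83, 85]
150 [71, 70, 69, 68, 65, 65, 63, 63, 69, 88, 86, 43, 27, 21, 23, 24, 22, 23, 22, 24, 22, 22, 21, 21, 21, 22, 22, 22, 22, 23, 23, 23, 23, 22, 24, 24, 22, 22, 21, 23, 22, 23, 24, 22, 21, 24, 26, 8, 71, 87, 89, 88, 87, 85, 85, 84, 84, 82]
170 [70, 72, 69, 69, 66, 63, 65, 63, 63, 89, 89, 66, 33, 24, 23, 22, 22, 23, 22, 23, 22, 23, 21, 24, 24, 22, 23, 22, 20, 23, 22, 23, 23, 23, 22, 22, 22, 23, 23, 23, 23, 23, 21, 20, 22, 23, 28, 31, 86, 87, 87, 85, 85, 84, 83, 84, 82, 82]
```

View pics/w4c.png

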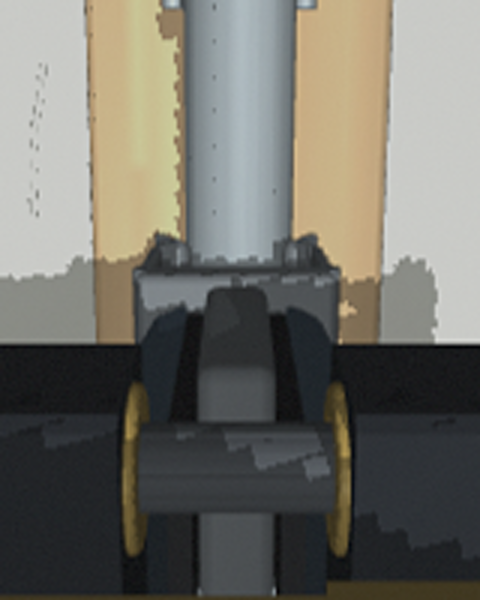

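The crop shows the clip's shoulder centred at about column 237 and the tube at about 240, so the clip sits about 0.6 mm to the left. I'll shift by half a millimetre and go down slowly.

Emit:
step_arm:
  steps:
    - {"dp": [0.02,0,-0.2],"twist": 0}
    - {"dp": [0,0,-0.2],"twist": 0}
    - {"dp": [0,0,-0.1],"twist": 0}
    - {"dp": [0,0,-0.07],"twist": 0}
    - {"dp": [0,0,0],"twist": 0}

```text
t: 9.55
tool_pos: [0.5679, -0.1371, 0.1097]
orientation: [-0.0, 0.794, 0.607, -0.0]
force: [-0.2, -1.4, -0.7]
width: 0.0117
grasp_force: 35.0
```

Emit:
step_arm:
  steps:
    - {"dp": [0,0,-0.04],"twist": 0}
    - {"dp": [0,0,-0.04],"twist": 0}
    - {"dp": [0,0,-0.04],"twist": 0}
    - {"dp": [0,0,0],"twist": 0}

```text
t: 10.05
tool_pos: [0.5683, -0.1373, 0.1066]
orientation: [0.0, 0.794, 0.607, 0.0]
force: [0.5, -0.3, 4.2]
width: 0.0119
grasp_force: 35.0
```

Emit:
step_arm:
  steps:
    - {"dp": [0,0,-0.04],"twist": 0}
    - {"dp": [0,0,-0.04],"twist": 0}
    - {"dp": [0,0,-0.04],"twist": 0}
    - {"dp": [0,0,0],"twist": 0}

```text
t: 10.55
tool_pos: [0.5683, -0.1373, 0.103]
orientation: [0.0, 0.794, 0.607, 0.0]
force: [0.6, 0.5, 4.0]
width: 0.012
grasp_force: 35.0
```

Emit:
step_arm:
  steps:
    - {"dp": [0,0,-0.04],"twist": 0}
    - {"dp": [0,0,-0.04],"twist": 0}
    - {"dp": [0,0,-0.04],"twist": 0}
    - {"dp": [0,0,0],"twist": 0}

```text
t: 11.05
tool_pos: [0.5681, -0.1372, 0.0989]
orientation: [0.0, 0.794, 0.607, 0.0]
force: [1.6, -0.9, -2.8]
width: 0.0121
grasp_force: 35.0
```

Emit:
step_arm:
  steps:
    - {"dp": [0,0,-0.04],"twist": 0}
    - {"dp": [0,0,-0.04],"twist": 0}
    - {"dp": [0,0,-0.04],"twist": 0}
    - {"dp": [0,0,0],"twist": 0}

```text
t: 11.55
tool_pos: [0.5678, -0.1371, 0.0948]
orientation: [-0.0, 0.794, 0.607, -0.0]
force: [5.4, -1.3, -13.3]
width: 0.0119
grasp_force: 35.0
```

Emit:
step_arm:
  steps:
    - {"dp": [0,0,-0.04],"twist": 0}
    - {"dp": [0,0,-0.04],"twist": 0}
    - {"dp": [0,0,-0.04],"twist": 0}
    - {"dp": [0,0,0],"twist": 0}

```text
t: 12.05
tool_pos: [0.5678, -0.1371, 0.0914]
orientation: [-0.0, 0.794, 0.607, -0.0]
force: [3.7, -1.5, -10.9]
width: 0.0116
grasp_force: 35.0
```

Emit:
step_arm:
  steps:
    - {"dp": [0.02,0,-0.03],"twist": 0}
    - {"dp": [0,0,0],"twist": 0}

```text
t: 12.3
tool_pos: [0.5682, -0.137, 0.0907]
orientation: [-0.0, 0.794, 0.607, -0.0]
force: [2.2, -1.2, -8.8]
width: 0.0119
grasp_force: 35.0
```

Emit:
step_arm:
  steps:
    - {"dp": [0,0,-0.03],"twist": 0}
    - {"dp": [0,0,0],"twist": 0}

```text
t: 12.55
tool_pos: [0.5683, -0.137, 0.0899]
orientation: [-0.0, 0.794, 0.607, -0.0]
force: [-0.2, -0.2, -7.9]
width: 0.0117
grasp_force: 35.0
```

Emit:
step_arm:
  steps:
    - {"dp": [0,0,-0.03],"twist": 0}
    - {"dp": [0,0,0],"twist": 0}

```text
t: 12.8
tool_pos: [0.5684, -0.1371, 0.0891]
orientation: [-0.0, 0.794, 0.607, -0.0]
force: [-0.6, -0.1, -4.3]
width: 0.0118
grasp_force: 35.0
```

Emit:
step_arm:
  steps:
    - {"dp": [0,0,-0.02],"twist": 0}
    - {"dp": [0,0,0],"twist": 0}

```text
t: 13.05
tool_pos: [0.5685, -0.1371, 0.0886]
orientation: [-0.0, 0.794, 0.607, -0.0]
force: [-1.2, 0.3, 1.2]
width: 0.0121
grasp_force: 35.0
```

Emit:
step_arm:
  steps:
    - {"dp": [0,0,-0.01],"twist": 0}
    - {"dp": [0,0,0],"twist": 0}
    - {"dp": [0,0,0],"twist": 0}

```text
t: 13.42
tool_pos: [0.5686, -0.1371, 0.0885]
orientation: [0.0, 0.794, 0.607, 0.0]
force: [-1.6, 1.0, 4.6]
width: 0.0123
grasp_force: 35.0
```

Run:
```python
from h import *
s=arm.state();print(s["t"],s["tool_pos"],s["force"],s["ft_torque"])
cv2.imwrite("pics/s2.png",arm.grab_frame("scene"))
im=arm.grab_frame("wrist")
find("wrist",["clip_bore","collar"],n=3);find("scene",["clip_bore","clip_plate","rail_axis"],n=5)
```

```text
13.425 [ 0.56855918 -0.13714518  0.08846865] [-1.61151565  0.99879113  4.58903647] [0.11231345 0.54991791 0.00704322]
wrist clip_bore 0.93 [ 0.7302 -0.1793  0.0224] [496. 217.]
wrist clip_bore 0.91 [ 0.5649 -0.1373  0.0567] [275. 235.]
wrist collar 0.7 [ 0.5974 -0.0256  0.059 ] [278.  44.]
scene clip_bore 0.6 [ 0.7424 -0.1803  0.0154] [367. 210.]
scene clip_bore 0.56 [0.4763 0.3501 0.0263] [173. 170.]
scene clip_bore 0.56 [ 0.3982 -0.0861  0.0225] [251. 261.]
scene clip_bore 0.54 [ 0.57   -0.1345  0.0515] [313. 225.]
scene clip_plate 0.98 [ 0.3901 -0.0866  0.099 ] [246. 241.]
scene clip_plate 0.75 [ 0.5646 -0.1353  0.1056] [312. 211.]
scene clip_plate 0.75 [0.4815 0.3465 0.0845] [172. 154.]
scene clip_plate 0.55 [ 0.7416 -0.1737  0.065 ] [366. 196.]
scene rail_axis 0.56 [ 0.5692 -0.1451  0.0539] [316. 227.]
```

The clip is home: TCP z is 0.0885, as predicted, with +4.6 N landing force. Now I'll slide it towards the collar.

Emit:
step_arm:
  steps:
    - {"dp": [0.018,0.065,0],"twist": 0}
    - {"dp": [0.035,0.129,0],"twist": 0}
    - {"dp": [0.035,0.129,0],"twist": 0}
    - {"dp": [0.035,0.129,0],"twist": 0}
    - {"dp": [0.018,0.065,0],"twist": 0}
    - {"dp": [0,0,0],"twist": 0}

```text
t: 14.52
tool_pos: [0.5731, -0.1212, 0.0884]
orientation: [0.0, 0.794, 0.608, 0.0]
force: [-0.5, 1.7, 5.5]
width: 0.012
grasp_force: 35.0
```

Emit:
step_arm:
  steps:
    - {"dp": [0.018,0.065,0],"twist": 0}
    - {"dp": [0.035,0.129,0],"twist": 0}
    - {"dp": [0.035,0.129,0],"twist": 0}
    - {"dp": [0.035,0.129,0],"twist": 0}
    - {"dp": [0.018,0.065,0],"twist": 0}
    - {"dp": [0,0,0],"twist": 0}

```text
t: 15.28
tool_pos: [0.5774, -0.1057, 0.0885]
orientation: [0.0, 0.794, 0.608, 0.0]
force: [-1.1, 1.5, 5.9]
width: 0.012
grasp_force: 35.0
```

Emit:
step_arm:
  steps:
    - {"dp": [0.018,0.065,0],"twist": 0}
    - {"dp": [0.018,0.065,0],"twist": 0}
    - {"dp": [0.018,0.065,0],"twist": 0}
    - {"dp": [0.018,0.065,0],"twist": 0}
    - {"dp": [0.009,0.032,0],"twist": 0}
    - {"dp": [0.009,0.032,0],"twist": 0}
    - {"dp": [0,0,0],"twist": 0}

```text
t: 16.15
tool_pos: [0.58, -0.0963, 0.0885]
orientation: [0.0, 0.794, 0.608, 0.0]
force: [-0.7, -0.6, 5.8]
width: 0.0118
grasp_force: 35.0
```

Emit:
step_arm:
  steps:
    - {"dp": [0.009,0.032,0],"twist": 0}
    - {"dp": [0.009,0.032,0],"twist": 0}
    - {"dp": [0.009,0.032,0],"twist": 0}
    - {"dp": [0,0,0],"twist": 0}

```text
t: 16.65
tool_pos: [0.5808, -0.0934, 0.0885]
orientation: [0.0, 0.794, 0.608, 0.0]
force: [-0.4, 0.0, 5.5]
width: 0.0119
grasp_force: 35.0
```

Emit:
step_arm:
  steps:
    - {"dp": [0.009,0.032,0],"twist": 0}
    - {"dp": [0.009,0.032,0],"twist": 0}
    - {"dp": [0,0,0],"twist": 0}

```text
t: 17.02
tool_pos: [0.5813, -0.0915, 0.0885]
orientation: [0.0, 0.794, 0.607, 0.0]
force: [-1.4, -0.1, 5.8]
width: 0.0122
grasp_force: 35.0
```

Emit:
step_arm:
  steps:
    - {"dp": [0.009,0.032,0],"twist": 0}
    - {"dp": [0,0,0],"twist": 0}

```text
t: 17.27
tool_pos: [0.5816, -0.0905, 0.0885]
orientation: [0.0, 0.794, 0.607, 0.0]
force: [-1.4, -1.1, 5.8]
width: 0.0118
grasp_force: 35.0
```

Emit:
step_arm:
  steps:
    - {"dp": [0.009,0.032,0],"twist": 0}
    - {"dp": [0,0,0],"twist": 0}

```text
t: 17.52
tool_pos: [0.5819, -0.0896, 0.0884]
orientation: [0.0, 0.794, 0.607, 0.0]
force: [-0.7, -0.9, 4.9]
width: 0.0116
grasp_force: 35.0
```

Emit:
step_arm:
  steps:
    - {"dp": [0.009,0.032,0],"twist": 0}
    - {"dp": [0,0,0],"twist": 0}

```text
t: 17.77
tool_pos: [0.5821, -0.0886, 0.0885]
orientation: [0.0, 0.794, 0.608, 0.0]
force: [-1.2, 0.3, 6.8]
width: 0.0118
grasp_force: 35.0
```

Emit:
step_arm:
  steps:
    - {"dp": [0.005,0.016,0],"twist": 0}
    - {"dp": [0,0,0],"twist": 0}

```text
t: 18.02
tool_pos: [0.5822, -0.0883, 0.0884]
orientation: [0.0, 0.794, 0.608, 0.0]
force: [-1.3, -1.1, 5.4]
width: 0.0119
grasp_force: 35.0
```

Emit:
step_arm:
  steps:
    - {"dp": [0.005,0.016,0],"twist": 0}
    - {"dp": [0,0,0],"twist": 0}

```text
t: 18.27
tool_pos: [0.5824, -0.0878, 0.0885]
orientation: [0.0, 0.794, 0.608, 0.0]
force: [-1.6, -1.4, 5.3]
width: 0.0118
grasp_force: 35.0
```

Emit:
step_arm:
  steps:
    - {"dp": [0.005,0.016,0],"twist": 0}
    - {"dp": [0,0,0],"twist": 0}

```text
t: 18.52
tool_pos: [0.5825, -0.0875, 0.0885]
orientation: [0.0, 0.794, 0.608, 0.0]
force: [-2.8, -3.5, 6.8]
width: 0.012
grasp_force: 35.0
```

Emit:
step_arm:
  steps:
    - {"dp": [0.005,0.016,0],"twist": 0}
    - {"dp": [0,0,0],"twist": 0}

```text
t: 18.77
tool_pos: [0.5825, -0.0873, 0.0885]
orientation: [0.0, 0.794, 0.608, -0.0]
force: [-4.3, -5.3, 6.4]
width: 0.0118
grasp_force: 35.0
```

Emit:
step_arm:
  steps:
    - {"dp": [0.005,0.016,0],"twist": 0}
    - {"dp": [0,0,0],"twist": 0}

```text
t: 19.02
tool_pos: [0.5826, -0.0872, 0.0885]
orientation: [0.001, 0.794, 0.608, -0.0]
force: [-3.8, -8.7, 6.4]
width: 0.012
grasp_force: 35.0
```

The axial force has climbed to about 9 N, so the clip is butted on the pins. I'll unload and release.

Emit:
step_arm:
  steps:
    - {"dp": [-0.006,-0.024,0.01],"twist": 0}
    - {"dp": [0,0,0],"twist": 0}
    - {"dp": [0,0,0],"twist": 0}

```text
t: 19.4
tool_pos: [0.5825, -0.0873, 0.0885]
orientation: [0.0, 0.794, 0.608, -0.0]
force: [-1.3, -5.5, 3.4]
width: 0.0119
grasp_force: 35.0
```

Emit:
step_arm:
  steps:
    - {"dp": [0,0,0],"twist": 0}
    - {"dp": [0,0,0],"twist": 0}
    - {"dp": [0,0,0],"twist": 0}
    - {"dp": [0,0,0],"twist": 0}
  hand: 0.45

```text
t: 19.9
tool_pos: [0.5825, -0.0869, 0.0885]
orientation: [-0.0, 0.794, 0.608, 0.0]
force: [1.1, -0.0, -0.1]
width: 0.0407
grasp_force: 0.0
```

Emit:
step_arm:
  steps:
    - {"dp": [0,0,0.3],"twist": 0}
    - {"dp": [0,0,0.7],"twist": 0}
    - {"dp": [0,0,1],"twist": 0}
    - {"dp": [0,0,1],"twist": 0}
    - {"dp": [0,-0.5,1],"twist": 0}
    - {"dp": [0,-1,0],"twist": 0}
    - {"dp": [0,-1,0],"twist": 0}
    - {"dp": [0,0,0],"twist": 0}

```text
t: 20.9
tool_pos: [0.5824, -0.1637, 0.2091]
orientation: [0.0, 0.795, 0.607, 0.0]
force: [0.0, -0.2, -0.3]
width: 0.0412
grasp_force: 0.0
```

Run:
```python
from h import *
s=arm.state();print(s["t"],s["tool_pos"])
im=arm.grab_frame("wrist");cv2.imwrite("pics/w5.png",im)
find("wrist",["clip_bore","clip_plate","collar"],n=3)
cv2.imwrite("pics/w5c.png",cv2.resize(im[0:200,190:370],None,fx=3,fy=3,interpolation=cv2.INTER_CUBIC))
```

```text
20.9 [ 0.58242545 -0.16374676  0.20912555]
wrist clip_bore 0.8 [ 0.3927 -0.0886  0.0258] [ 98. 172.]
wrist clip_bore 0.71 [ 0.5795 -0.0877  0.0586] [257. 125.]
wrist clip_bore 0.7 [ 0.7333 -0.1768  0.0212] [412. 168.]
wrist clip_plate 0.9 [ 0.5814 -0.0869  0.1025] [255. 123.]
wrist clip_plate 0.73 [ 0.7344 -0.1709  0.0673] [431. 167.]
wrist clip_plate 0.72 [ 0.3926 -0.0885  0.0992] [ 53. 183.]
wrist collar 0.63 [ 0.5978 -0.0261  0.0571] [257.  54.]
wrist collar 0.44 [ 0.5644 -0.1391  0.003 ] [260. 173.]
```

View pics/w5c.png

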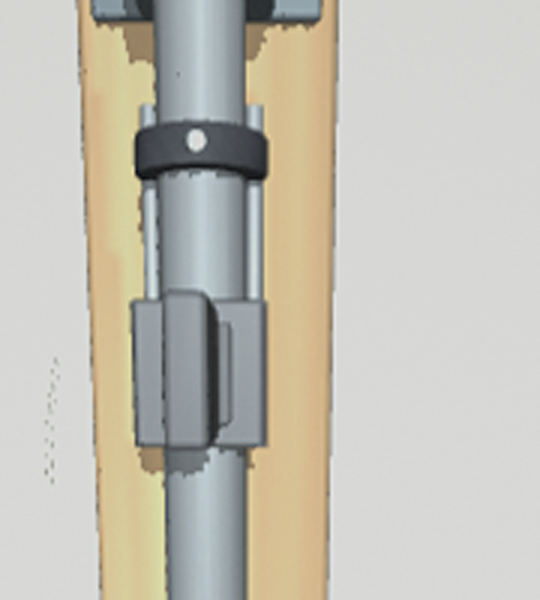

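The crop shows the clip seated on the tube at crop (200,370), square and upright, with its end against both pin tips at row 298. I'm handing in.

```bash
python3 -c "
from cell import arm
print(arm.finish_job())"
```

```text
the job is handed in; nothing more can be done
None
```

I snapped the small grey clip onto the tube, slid it against the large collar's two stop pins, released it with its plate upright, and handed the job in at about 21 s; the hand-in call returned no verdict.

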